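Carry an orange on a free-running feed slide to the swing-arm shelf

TASK

Lift the chrome juicer feed rack off the counter by the black grip of its handle and, without touching the orange or the free-running slide it is stuck on, tilt the rack gently so that the slide runs to the middle under the handle; keep it there, within about 3 cm, for at least five seconds in one go while you hold the rack at least 5 cm clear of the counter. Then set the rack down gently on the middle of the swing-arm shelf plate with the orange still at rest in the middle of the rack, and let go. The slide must never run into the end stops, and the glassware, the measure and the ice bucket stay where they stand.

Things in the scene. Friction and masses are not known exactly. Their poses are not given: they have to be found in the camera images.
- rack: Chrome rack, 295 mm long, 60 mm wide, 0.5 kg: two rails along its x axis, axes 44 mm apart, top 22 mm above the underside, an upright end plate 36 mm high at either end, on flat strips. At mid-length a bail: posts 8 mm thick at y = +-46 mm and a crossbar along y, its top at 120 mm. Origin: middle of the underside, between the rails; x along the rails, y across, z up.
- rack_grip (a point): Middle of the black grip block on top of the rack's bail, 30 x 30 mm square to the rack's axes and 42 mm tall (118 to 160 mm above the underside), this point 139 mm above the rack's origin; axes as the rack's. Take it from above, TCP about 142 mm above the underside, tips no lower than 122. Closing the fingers along the rack's x axis clamps it best against pitching.
- slide: Steel slide plate, 70 x 56 x 4 mm, that runs along the rack's rails, with an orange stuck on its prongs; together about 0.25 kg (0.18 to 0.33, hidden). Its axes are the rack's and its origin lies at the rack's origin when it is in the middle, so the vector between them along rack x is its travel: free over +-105 mm, where it meets the end plates.
- orange_center (a point): Centre of the orange, 68 mm diameter, 57 mm above the rack's underside (top 91 mm; it passes under the bail), right over the slide's origin. The slide runs almost without friction (it starts at about 0.001 to 0.002 rad): on rails pitched by a small angle a (rad) it accelerates at 9.81 x a m/s2 to the low end, and a level rack accelerating along its rails leaves it behind.
- swing_shelf: Chrome swing arm with a square shelf plate at its end; origin on the upright pivot axis, 67 mm above the counter at the top of a low post; the arm runs 220 mm along its -y axis to the plate's centre. Nothing of it stands above the plate's top. It stays where it is and swings only under a firm sideways push (about 9 N at the plate).
- shelf_top (a point): Centre of the top face of the shelf plate: level square steel, 160 x 160 mm, 6 mm thick, top 90 mm above the counter; x and y along its edges, z up. The rack may stand on it at any yaw, overhanging two sides.
- pony_measure: Bystander: steel double-cone measure, 50 mm diameter, 80 mm high; origin at the centre of its underside, z up.
- shot_glass: Bystander: ribbed shot glass, 52 mm diameter, 60 mm high; origin at the centre of its underside, z up.
- reamer: Bystander: ridged glass juice reamer, 112 mm diameter with a 23 mm tab at +x, 58 mm high; origin at the centre of its underside, z up.
- ice_bucket: Bystander: red ice bucket with closed clip lid, 126 mm diameter, 130 mm high over its knob; origin at the centre of its underside, z up.

How it is judged:
By the outcome, as a careful person would: the job done as asked, in the order asked, and still so for the second after the job is handed in, with the robot touching nothing.
It also fails if it takes over 64 s, if anything falls off the work surface, if the arm or the gripper's body presses on something with over 40 N, if the wrist force passes 120 N, or if a joint passes its speed limit or range.

ROBOT

A 7-joint arm with a two-finger parallel gripper is mounted at the origin on the work surface. World frame = base frame: x ahead of the robot, y to its left, z up, the work surface at z = 0. Lengths are in m, angles in rad, forces in N, time in s.
With the tool pointing down it reaches from about 0.4 to 0.85 m from the base axis. Payload 10.4 kg.
Tool frame: the origin (TCP) lies between the finger pads, 19 mm behind the fingertips; this is the grasp point; z points along the fingers, y is the line along which they close (so a half turn about z gives the same grasp; the last joint's range is limited). The gripper opens to 87 mm and grips with 3 to 60 N. Pads are 19 mm wide; open, the fingers measure 117 mm over their backs; the gripper's body (75 mm by 190 mm) begins 51 mm behind the grasp point.
Start: joints at [-1.368, 0.332, -0.065, 1.46, 0.022, 1.35, -0.088], TCP at [0.14, 0.609, 0.241] pointing down, gripper open.
Joint ranges: [-2.6, 2.6], [-0.5, 2.12], [-1.47, 1.34], [0.16, 2.42], [-1.27, 4.41], [0.06, 2.06], [-2.6, 2.6]. Speed limits (rad/s): [2.22, 2.22, 2.79, 2.79, 3.14, 3.14, 3.14].

INTERFACE

Orientations are given as a unit quaternion [x, y, z, w].
In Python, from bench import status, camera, order gives the robot as it stands.
- The arm moves only by the tool jog_arm, never from a script. Its argument "plan" is a list of rows, each a list of 7 numbers: the turn, a rotation vector about the tool's x, y, z in rad, then the shift along the tool's x, y, z in mm, then the opening, from -1 (shut) to 1 (fully open). A call has 1 to 12 rows; each row is the pose to reach, as a shift and turn from the pose commanded when the call began, along the tool's axes at that moment; what a row does not reach only later rows make up. A row lasts 1/10 s, in which the tool goes at most 50 mm and 8.59 degrees, less where a joint would pass 70% of its speed; a pose out of reach is approached as far as the arm can. A call with a gripper value outside its range is refused whole. The fingers move at their own pace and stop on an object; "squeeze" is the grip in N (left out, the last holds). Time passes only in rows, so rows that repeat a pose let the fingers close. It gives the time, the measured TCP pose, the force, the opening and the grip force at its end, in the units of the state.
- status.read_state(): the state, without advancing time (a new reading comes with each control period).
- camera(name): name is "side" or "top" or "wrist"; returns a dict with "image" (400x640x3 uint8, red, green, blue), "z_map" (400x640 float32, m along the optical axis (not along the pixel's ray), 0 where there is no reading), "fx", "fy", "cx", "cy" (pixels), "k1" (the pictures are not rectified: a ray, as slopes to the right and down, at radius r is drawn at 1 + k1 r^2 times it, then the intrinsics apply), "world_from_camera" (4x4, takes a point from camera to world coordinates); the wrist camera has in their place "mount" (4x4, takes a point from camera to tool coordinates, whose origin is the TCP and whose axes are the flange's). Camera axes: x right, y down, z forward; pixel columns grow to the right and rows downward; lengths in m; the calibration is good to about 2 mm. A picture is of the moment at which its call begins: read the wrist's pose just before it.
- order.close_job(): hands the job in; it is judged then, once.
The state is a dict: "time": time; "joint_positions": joint angles; "joint_vel": joint speeds; "joint_torque": joint torques, N m; "ee_pos": TCP position; "eef_rot": TCP orientation; "ft_force": force on the tool from outside, world axes, zero at the start; "torque": the same for the moment, N m; "width": finger opening in m; "grip_force": force on a finger pad.
Only numpy, scipy, OpenCV 4.12 (cv2) and the standard library are available. Lean on these libraries where they do the work, as an engineer would, in place of code of your own. Each camera call takes 0.05 s, during which the arm holds its last target. There are 200 camera calls.

## Working session

There is one attempt and no reset: what is moved stays moved. The work goes in short steps, Python scripts to look and compute and a tool call to move; the robot and the scene stay as the last step left them, time stands still between calls to the robot, and variables do not carry over. Pictures are saved under pics/ and viewed, at most 10 in all, crops included, and the job is handed in when it is done.

Besides the shell and the picture viewer there is one more tool, called after "Call:" in YAML: its name, and indented under it one key for each argument. jog_arm: Moves the arm, as the interface text tells. Its arguments: {"type":"object","properties":{"plan":{"type":"array"},"squeeze":{"type":"number"}},"required":["plan"]}

```bash
ls; mkdir -p pics
cat > h.py <<'E'
import numpy as np, cv2
from bench import status, camera, order
from scipy.spatial.transform import Rotation as R
def rays(c,uv):
    uv=np.atleast_2d(np.asarray(uv,float)); d=np.c_[(uv[:,0]-c['cx'])/c['fx'],(uv[:,1]-c['cy'])/c['fy']]
    u=d.copy()
    for _ in range(20): u=d/(1+c['k1']*(u**2).sum(1,keepdims=True))
    return np.c_[u,np.ones(len(u))]
def wfc(c,s=None):
    if 'world_from_camera' in c: return np.array(c['world_from_camera'])
    T=np.eye(4); T[:3,:3]=R.from_quat(s['eef_rot']).as_matrix(); T[:3,3]=s['ee_pos']
    return T@np.array(c['mount'])
def plane(c,uv,z,s=None):
    T=wfc(c,s); d=rays(c,uv)@T[:3,:3].T; o=T[:3,3]
    return o+d*((z-o[2])/d[:,2])[:,None]
def cloud(c,s=None):
    h,w=c['z_map'].shape; v,u=np.mgrid[:h,:w]
    T=wfc(c,s); p=rays(c,np.c_[u.ravel(),v.ravel()])*c['z_map'].reshape(-1,1)
    return (p@T[:3,:3].T+T[:3,3]).reshape(h,w,3)
def save(c,n): cv2.imwrite('pics/'+n,c['image'][...,::-1])
E
python3 - <<'E'
from h import *
print(status.read_state())
import pickle
for n in ['top','side']:
    c=camera(n); save(c,n+'0.png'); pickle.dump(c,open(n+'0.pkl','wb')); print(n,c['fx'],c['k1'],np.round(np.array(c['world_from_camera']),3).tolist(),(c['z_map']==0).mean())
E
```

```text
pics
{'time': 0.0, 'joint_positions': array([-1.36759086,  0.33286623, -0.06471644,  1.46098613,  0.02161684,
        1.34988515, -0.08849932]), 'joint_vel': array([ 1.16136088e-03, -7.85661485e-04,  2.38764865e-04,  2.43741243e-03,
        3.37439732e-04,  8.11978151e-04,  4.64643429e-05]), 'joint_torque': array([ 2.77789804e-04, -6.23264909e+01,  2.50001944e-02, -3.89891911e+01,
       -6.13085506e-02,  3.98086687e-02,  1.48921290e-04]), 'ee_pos': array([0.13984911, 0.60876667, 0.24043609]), 'eef_rot': array([ 1.12642200e-01,  9.93635351e-01, -7.23065171e-04, -4.19257557e-05]), 'ft_force': array([-0.24488354, -0.11206493, -0.24666255]), 'torque': array([ 0.00790291, -0.04514977, -0.00989407]), 'grip_force': 0.0, 'width': 0.08691411600848545}
top 480.39043485032926 -0.021714340325332267 [[-0.022, -0.993, 0.113, 0.446], [-1.0, 0.021, -0.01, 0.098], [0.008, -0.114, -0.993, 1.513], [0.0, 0.0, 0.0, 1.0]] 0.00408203125
side 399.2876151074064 -0.08307639022599177 [[-0.858, -0.372, 0.356, 0.282], [-0.514, 0.615, -0.597, 0.664], [0.003, -0.695, -0.719, 0.787], [0.0, 0.0, 0.0, 1.0]] 0.00394921875
```

View pics/top0.png

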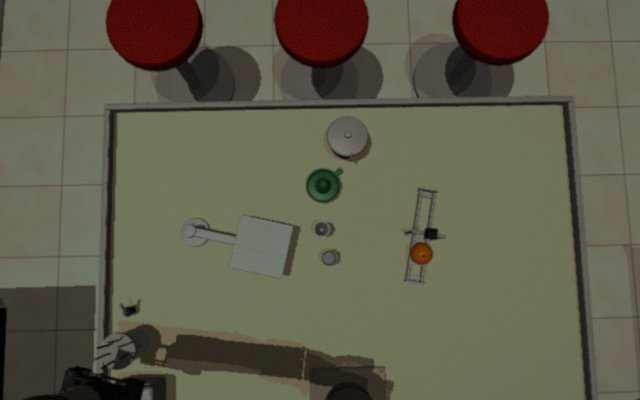

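View pics/side0.png

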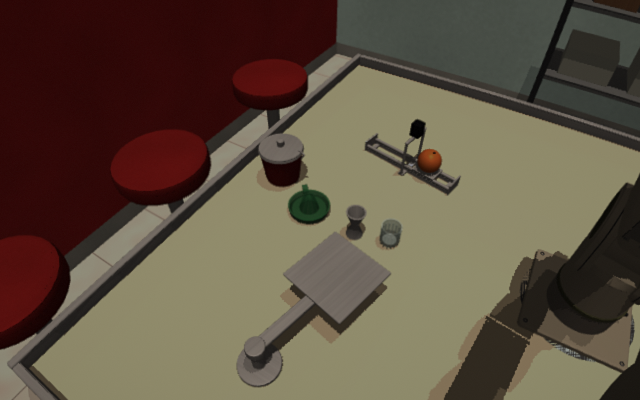

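Top view: rack runs from (428,190) to (415,281) with its grip at (431,233) and the orange at (422,254). Shelf plate is centred near (262,246). The side view agrees, and the measure and the shot glass stand between shelf and rack.

Run:
```python
from h import *
import pickle
for n in ['top','side']:
    c=pickle.load(open(n+'0.pkl','rb')); P=cloud(c); im=c['image'].astype(int); hsv=cv2.cvtColor(c['image'],cv2.COLOR_RGB2HSV)
    X,Y,Z=P[...,0],P[...,1],P[...,2]
    box=(X>.3)&(X<.85)&(Y<.05)&(Y>-.3) if n=='top' else (X>.3)&(X<.85)&(Y<.0)&(Y>-.3)
    # orange
    m=(hsv[...,0]<15)&(hsv[...,1]>180)&(hsv[...,2]>80)&box
    cnt=max(cv2.findContours(m.astype(np.uint8),0,1)[0],key=cv2.contourArea); cc,r=cv2.minEnclosingCircle(cnt)
    print(n,'orange',cc,r,plane(c,cc,.057))
    # grip
    m=(im.max(2)<35)&box&(Z>.1)
    v,u=np.nonzero(m); print('grip',u.mean(),v.mean(),len(u),P[m].mean(0),P[m].min(0),P[m].max(0),'top pts',np.median(P[m&(Z>.15)],0))
    m=box&(Z>.012)&(Z<.045); pts=P[m]; print(len(pts),cv2.minAreaRect(pts[:,:2].astype(np.float32)), pts.min(0),pts.max(0))
    # shelf
    m=(abs(Z-.09)<.012)&(X>.25)&(X<.75)&(Y>.05)&(Y<.6)
    l,k,st,ce=cv2.connectedComponentsWithStats(m.astype(np.uint8)); i=1+st[1:,4].argmax(); mm=(k==i)
    mm=cv2.morphologyEx(mm.astype(np.uint8),cv2.MORPH_OPEN,np.ones((25,25)))>0
    v,u=np.nonzero(mm); q=plane(c,np.c_[u,v],.09)
    print('shelf',len(u),cv2.minAreaRect(q[:,:2].astype(np.float32)),q.mean(0), np.median(Z[mm]))
    # others
    m=((Z>.02)&(X>.35)&(X<.85)&(Y>-.1)&(Y<.2)).astype(np.uint8)
    l,k,st,ce=cv2.connectedComponentsWithStats(m)
    for i in range(1,l):
        if st[i,4]>40: print('obj',ce[i].round(),np.median(P[k==i],0).round(3),P[k==i].min(0).round(3),P[k==i].max(0).round(3))
```

```text
top orange (421.5, 253.5625) 9.88399600982666 [[ 0.45561539 -0.2324165   0.057     ]]
grip 430.53913043478263 233.2 115 [ 0.5116259  -0.23780836  0.15784297] [ 0.49753697 -0.25481434  0.13604467] [ 0.52672294 -0.22351574  0.16573082] top pts [ 0.51179745 -0.23860708  0.1596447 ]
857 ((0.574112057685852, -0.10836979746818542), (0.3773691952228546, 0.3565468490123749), 76.89221954345703) [ 0.36308912 -0.29899976  0.01202109] [0.78899014 0.0495933  0.04497101]
shelf 1893 ((0.496981680393219, 0.24157603085041046), (0.1400771141052246, 0.13554246723651886), 88.80158996582031) [0.50248814 0.23589736 0.09      ] 0.08950128230054388
obj [347. 139.] [ 0.803 -0.012  0.109] [ 0.446 -0.075  0.022] [0.85  0.098 1.513]
obj [323. 185.] [0.672 0.06  0.044] [0.446 0.038 0.02 ] [0.699 0.098 1.513]
obj [322. 229.] [0.537 0.068 0.073] [0.446 0.046 0.039] [0.559 0.098 1.513]
obj [283. 246.] [0.493 0.185 0.089] [0.393 0.098 0.082] [0.555 0.2   1.513]
obj [330. 258.] [0.449 0.044 0.05 ] [0.425 0.023 0.021] [0.473 0.098 1.513]
side orange (430.0, 158.5) 10.965956687927246 [[ 0.456811   -0.23761087  0.057   
[... 269 characters left out ...]
172637939453, 0.2299450784921646), 27.106794357299805) [ 0.36313087 -0.29786732  0.01200993] [ 7.68528903e-01 -2.29983936e-05  4.46497304e-02]
shelf 1815 ((0.46927404403686523, 0.22956448793411255), (0.10197032243013382, 0.10919585078954697), 30.489871978759766) [0.46835322 0.22706393 0.09      ] 0.08879675101834106
obj [282. 158.] [0.791 0.012 0.105] [ 0.741 -0.076  0.02 ] [0.85  0.05  0.129]
obj [309. 202.] [0.67  0.071 0.04 ] [0.652 0.047 0.02 ] [0.698 0.085 0.058]
obj [356. 217.] [0.535 0.069 0.067] [0.511 0.047 0.02 ] [0.559 0.096 0.08 ]
obj [391. 231.] [0.449 0.049 0.043] [0.424 0.026 0.02 ] [0.473 0.077 0.06 ]
obj [352. 251.] [0.494 0.187 0.088] [0.393 0.156 0.085] [0.555 0.2   0.093]
```

Run:
```python
from h import *
import pickle
for n in ['top','side']:
    c=pickle.load(open(n+'0.pkl','rb')); P=cloud(c); X,Y,Z=P[...,0],P[...,1],P[...,2]
    m=(X>.3)&(X<.72)&(Y<-.14)&(Y>-.31)&(Z>.010)&(Z<.045); p=P[m]
    r=cv2.minAreaRect(p[:,:2].astype(np.float32)); print(n,len(p),r)
    q=p[:,:2]-p[:,:2].mean(0); w=np.linalg.svd(q,full_matrices=False)[2][0]; print('yaw pca',np.degrees(np.arctan2(w[1],w[0])))
    m=((abs(Z-.089)<.008)&(X>.35)&(X<.65)&(Y>.1)&(Y<.5)).astype(np.uint8)
    mm=cv2.morphologyEx(m,cv2.MORPH_OPEN,np.ones((15,15)) if n=='side' else np.ones((9,9)))
    v,u=np.nonzero(cv2.dilate(mm,np.ones((3,3)))&m); q=plane(c,np.c_[u,v],.09)[:,:2].astype(np.float32)
    print('shelf',len(q),cv2.minAreaRect(q),q.mean(0),(m.sum()))
    b=cv2.boxPoints(cv2.minAreaRect(q)); print(b.round(3).tolist())
    m=((Z>.05)&(Z<.075)&(X>.35)&(X<.65)&(Y>.3)&(Y<.6)); print('post/arm',P[m][np.argsort(P[m][:,1])[-200:]].mean(0))
```

```text
top 612 ((0.4868980646133423, -0.21554923057556152), (0.1353166699409485, 0.3692082464694977), 84.54277801513672)
yaw pca 168.2321160936291
shelf 2698 ((0.48759323358535767, 0.24796685576438904), (0.15988057851791382, 0.1596945822238922), 76.38817596435547) [0.48658565 0.24487689] 3321
[[0.39100000262260437, 0.1889999955892563], [0.5460000038146973, 0.1509999930858612], [0.5839999914169312, 0.3070000112056732], [0.42899999022483826, 0.3440000116825104]]
post/arm [0.53179348 0.45374012 0.06854707]
side 919 ((0.5126610994338989, -0.23688894510269165), (0.10090752691030502, 0.2951282560825348), 80.98296356201172)
yaw pca 167.65712930653527
shelf 4302 ((0.48899635672569275, 0.25692611932754517), (0.17191366851329803, 0.15974049270153046), 77.02574920654297) [0.4879328  0.25616944] 6127
[[0.3919999897480011, 0.19099999964237213], [0.5479999780654907, 0.1550000011920929], [0.5860000252723694, 0.3230000138282776], [0.4300000071525574, 0.35899999737739563]]
post/arm [0.52175136 0.44757584 0.06883138]
```

```bash
cat >> h.py <<'E'
def toolR(deg):  # tool down, tool y at azimuth deg
    a=np.radians(deg); y=np.array([np.cos(a),np.sin(a),0]); z=np.array([0,0,-1.]); return np.c_[np.cross(y,z),y,z]
def delta(p0,R0,p1,deg):
    return R.from_matrix(R0.T@toolR(deg)).as_rotvec().round(4), (R0.T@(np.array(p1)-p0)*1000).round(1)
E
python3 - <<'E'
from h import *
s=status.read_state(); R0=R.from_quat(s['eef_rot']).as_matrix()
print(delta(s['ee_pos'],R0,[.5,.24,.26],30))
print(delta(np.array([.5,.24,.26]),toolR(30),[.5115,-.2365,.25],-9))
E
```

```text
(array([-1.100e-03,  5.000e-04,  8.214e-01]), array([-433.6, -278.9,  -19.1]))
(array([0.    , 0.    , 0.6807]), array([-418.4, -228.3,   10. ]))
```

Call:
jog_arm:
  plan:
    - [-0.001, 0, 0.82, -433.6, -278.9, -19, 1]
    - [-0.001, 0, 0.82, -433.6, -278.9, -19, 1]
    - [-0.001, 0, 0.82, -433.6, -278.9, -19, 1]
    - [-0.001, 0, 0.82, -433.6, -278.9, -19, 1]
    - [-0.001, 0, 0.82, -433.6, -278.9, -19, 1]
    - [-0.001, 0, 0.82, -433.6, -278.9, -19, 1]
    - [-0.001, 0, 0.82, -433.6, -278.9, -19, 1]
    - [-0.001, 0, 0.82, -433.6, -278.9, -19, 1]
    - [-0.001, 0, 0.82, -433.6, -278.9, -19, 1]
    - [-0.001, 0, 0.82, -433.6, -278.9, -19, 1]
    - [-0.001, 0, 0.82, -433.6, -278.9, -19, 1]

```text
time: 1.2
ee_pos: [0.5033, 0.2348, 0.2604]
eef_rot: [0.502, 0.865, 0.0, 0.001]
ft_force: [-0.4, 0.6, 0.1]
width: 0.0872
grip_force: 0.0
```

Call:
jog_arm:
  plan:
    - [0, 0, 0.68, -418.4, -228.3, 10, 1]
    - [0, 0, 0.68, -418.4, -228.3, 10, 1]
    - [0, 0, 0.68, -418.4, -228.3, 10, 1]
    - [0, 0, 0.68, -418.4, -228.3, 10, 1]
    - [0, 0, 0.68, -418.4, -228.3, 10, 1]
    - [0, 0, 0.68, -418.4, -228.3, 10, 1]
    - [0, 0, 0.68, -418.4, -228.3, 10, 1]
    - [0, 0, 0.68, -418.4, -228.3, 10, 1]
    - [0, 0, 0.68, -418.4, -228.3, 10, 1]
    - [0, 0, 0.68, -418.4, -228.3, 10, 1]
    - [0, 0, 0.68, -418.4, -228.3, 10, 1]
    - [0, 0, 0.68, -418.4, -228.3, 10, 1]

```text
time: 2.4
ee_pos: [0.5119, -0.2364, 0.2494]
eef_rot: [0.76, 0.65, 0.0, -0.0]
ft_force: [0.8, 0.7, -0.8]
width: 0.0872
grip_force: 0.0
```

Run:
```python
from h import *
import pickle
s=status.read_state(); c=camera('wrist'); save(c,'w1.png'); pickle.dump((c,s),open('w1.pkl','wb'))
print(s['time'],s['ee_pos'],s['eef_rot'],s['joint_positions'].round(3),c['fx'],np.round(c['mount'],3).tolist())
P=cloud(c,s); print((c['z_map']==0).mean())
```

```text
2.4 [ 0.5119314  -0.23642663  0.24939122] [ 7.60156462e-01  6.49739870e-01  1.44688595e-04 -4.83450168e-04] [-0.322  0.231  0.794  1.65  -0.169  1.332  0.342] 304.03889303508345 [[-0.0, -0.97, -0.245, 0.067], [1.0, -0.0, -0.001, -0.0], [0.0, -0.245, 0.97, -0.145], [0.0, 0.0, 0.0, 1.0]]
0.02845703125
```

View pics/w1.png

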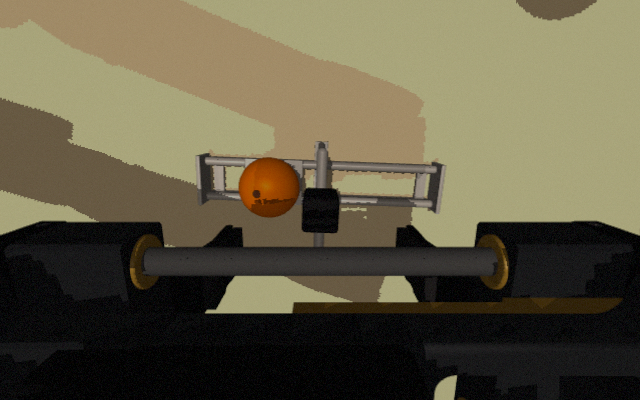

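Wrist view: the rack lies across the picture, end plates at x≈203 and 438, orange at (269,187), grip at (320,210). It is turned a few degrees relative to the tool.

Run:
```python
from h import *
import pickle
c,s=pickle.load(open('w1.pkl','rb')); P=cloud(c,s); X,Y,Z=P[...,0],P[...,1],P[...,2]
im=c['image']; hsv=cv2.cvtColor(im,cv2.COLOR_RGB2HSV)
v,u=np.mgrid[:400,:640]
reg=(v>140)&(v<236)&(u>180)&(u<460)
m=reg&(Z>.012)&(Z<.042); p=P[m][:,:2]
r=cv2.minAreaRect(p.astype(np.float32)); print(len(p),r)
m=reg&(Z>.026)&(Z<.045)&((u<225)|(u>415))
for k in (u<320,u>=320): 
    q=P[m&k]; print('plate',len(q),q.mean(0),cv2.minAreaRect(q[:,:2].astype(np.float32)))
m=reg&(Z>.15)&(Z<.17)&(im.max(2)<60); q=P[m]; print('grip',len(q),q.mean(0),q.min(0),q.max(0),cv2.minAreaRect(q[:,:2].astype(np.float32)))
m=reg&(hsv[...,0]<15)&(hsv[...,1]>180)&(hsv[...,2]>80)
cnt=max(cv2.findContours(m.astype(np.uint8),0,1)[0],key=cv2.contourArea); cc,rr=cv2.minEnclosingCircle(cnt); print('or',cc,rr,plane(c,cc,.057,s))
q=P[m]; A=np.c_[2*q,np.ones(len(q))]; x=np.linalg.lstsq(A,(q**2).sum(1),rcond=None)[0]; print('sphere',x[:3],np.sqrt(x[3]+x[:3]@x[:3]))
# rails edges: fit line of far rail
m=reg&(Z>.014)&(Z<.03)&(v<185)&(((u>215)&(u<235))|((u>340)&(u<425)));q=P[m]
w=np.polyfit(q[:,0],q[:,1],1); print('rail yaw',np.degrees(np.arctan(w[0])),len(q))
```

```text
3793 ((0.5132548809051514, -0.23194189369678497), (0.07946152985095978, 0.2965237498283386), 78.7760009765625)
plate 359 [ 0.37014427 -0.21281337  0.03464409] ((0.3688730299472809, -0.21356432139873505), (0.05933404341340065, 0.0061147804372012615), 79.17093658447266)
plate 403 [ 0.65244656 -0.26945541  0.03433262] ((0.6532491445541382, -0.2698138654232025), (0.059622399508953094, 0.0070410193875432014), 79.24746704101562)
grip 1361 [ 0.51152108 -0.24012394  0.16043844] [ 0.49511627 -0.25820943  0.15014097] [ 0.52761838 -0.22473043  0.16350977] ((0.5114359259605408, -0.24177813529968262), (0.030709747225046158, 0.02919500507414341), 80.32949829101562)
or (268.52618408203125, 187.19110107421875) 30.092260360717773 [[ 0.45432408 -0.23133708  0.057     ]]
sphere [ 0.4832478  -0.20147555  0.22872933] 0.15315863822213968
rail yaw -11.16238316357267 828
```

Run:
```python
from h import *
s=status.read_state(); R0=R.from_quat(s['eef_rot']).as_matrix()
print(delta(s['ee_pos'],R0,[.5113,-.241,.143],-11.1))
```

```text
(array([-0.0004, -0.0014,  0.0394]), array([-5.900e+00, -1.000e-01,  1.064e+02]))
```

Call:
jog_arm:
  plan:
    - [0, 0, 0.02, -4, 0, 25, 1]
    - [0, 0, 0.039, -6, 0, 60, 1]
    - [0, 0, 0.039, -6, 0, 85, 1]
    - [0, -0.001, 0.039, -6, 0, 100, 1]
    - [0, -0.001, 0.039, -6, 0, 106, 1]
    - [0, -0.001, 0.039, -6, 0, 106, 1]
    - [0, -0.001, 0.039, -6, 0, 106, 0.2]
    - [0, -0.001, 0.039, -6, 0, 106, -0.1]
    - [0, -0.001, 0.039, -6, 0, 106, -0.2]
    - [0, -0.001, 0.039, -6, 0, 106, -0.25]
    - [0, -0.001, 0.039, -6, 0, 106, -0.3]
    - [0, -0.001, 0.039, -6, 0, 106, -0.35]
  squeeze: 15

```text
time: 3.65
ee_pos: [0.5114, -0.242, 0.1439]
eef_rot: [0.772, 0.635, 0.0, 0.0]
ft_force: [-0.7, -0.0, -0.9]
width: 0.0472
grip_force: 0.0
```

Call:
jog_arm:
  plan:
    - [0, 0, 0, 0, 0, 0, -0.3]
    - [0, 0, 0, 0, 0, 0, -0.35]
    - [0, 0, 0, 0, 0, 0, -0.4]
    - [0, 0, 0, 0, 0, 0, -0.5]
    - [0, 0, 0, 0, 0, 0, -0.6]
    - [0, 0, 0, 0, 0, 0, -0.8]
    - [0, 0, 0, 0, 0, 0, -1]
    - [0, 0, 0, 0, 0, 0, -1]
  squeeze: 55

```text
time: 4.45
ee_pos: [0.5116, -0.2421, 0.1439]
eef_rot: [0.772, 0.635, 0.0, 0.0]
ft_force: [3.1, -0.6, -2.3]
width: 0.0296
grip_force: 55.0
```

```bash
cat >> h.py <<'E'
def obs(name=None):
    """tool-frame slide travel from the wrist camera + state"""
    s=status.read_state(); c=camera('wrist')
    if name: save(c,name)
    hsv=cv2.cvtColor(c['image'],cv2.COLOR_RGB2HSV)
    m=((hsv[...,0]<15)&(hsv[...,1]>180)&(hsv[...,2]>80)).astype(np.uint8)
    m[300:]=0
    cnt=max(cv2.findContours(m,0,1)[0],key=cv2.contourArea); cc,rr=cv2.minEnclosingCircle(cnt)
    M=np.array(c['mount']); d=rays(c,cc)@M[:3,:3].T; o=M[:3,3]
    h=.143-.057; p=(o+d*((h-o[2])/d[:,2])[:,None])[0]
    Rm=R.from_quat(s['eef_rot']).as_matrix()
    # slope of tool y and tool x axes
    print('t %.2f travel %.1f lat %.1f r %.1f cc %s| pitch(y up) %.4f roll(x up) %.4f | p %s yaw %.2f f %s tq %s w %.4f g %.1f'%(s['time'],p[1]*1e3,p[0]*1e3,rr,np.round(cc,1),Rm[2,1],Rm[2,0],s['ee_pos'].round(4),np.degrees(np.arctan2(Rm[1,1],Rm[0,1])),s['ft_force'].round(1),s['torque'].round(2),s['width'],s['grip_force']))
    return s,c,p
E
python3 -c "
from h import *
obs('w2.png');obs()"
```

```text
t 4.45 travel -59.7 lat 2.6 r 43.4 cc [243.6 206.6]| pitch(y up) 0.0009 roll(x up) -0.0001 | p [ 0.5116 -0.2421  0.1439] yaw -11.11 f [ 3.1 -0.6 -2.3] tq [-0.34 -0.62  0.03] w 0.0296 g 55.0
t 4.50 travel -59.5 lat 1.5 r 43.4 cc [244. 208.]| pitch(y up) 0.0009 roll(x up) -0.0001 | p [ 0.5116 -0.2421  0.1439] yaw -11.11 f [ 3.3 -0.6 -2.3] tq [-0.3  -0.65  0.01] w 0.0296 g 55.0
```

View pics/w2.png

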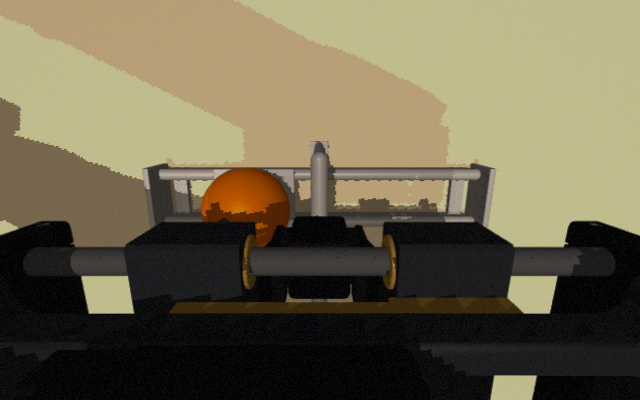

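Rack gripped, orange at u≈244, end plates at u≈155 and 483. Lift with a slight tilt toward the middle.

Call:
jog_arm:
  plan:
    - [0.004, 0, 0, 0, 0, -2, -1]
    - [0.007, 0, 0, 0, 0, -6, -1]
    - [0.007, 0, 0, 0, 0, -12, -1]
    - [0.007, 0, 0, 0, 0, -18, -1]
    - [0.007, 0, 0, 0, 0, -24, -1]

```text
time: 5.05
ee_pos: [0.5113, -0.2421, 0.1684]
eef_rot: [0.772, 0.635, -0.002, -0.003]
ft_force: [0.5, -0.4, -7.7]
width: 0.0293
grip_force: 55.0
```

```bash
cat > fix.py <<'E'
t=open('h.py').read()
t=t.replace("cnt=max(cv2.findContours(m,0,1)[0],key=cv2.contourArea); cc,rr=cv2.minEnclosingCircle(cnt)\n    M=","cnt=np.concatenate([k for k in cv2.findContours(m,0,1)[0] if cv2.contourArea(k)>15]); cc,rr=cv2.minEnclosingCircle(cnt); cc=(cnt[...,0].min()/2+cnt[...,0].max()/2,207.3)\n    M=")
open('h.py','w').write(t)
E
python3 fix.py; python3 -c "
from h import *
obs();obs()"
```

```text
t 5.05 travel -52.0 lat 2.0 r 43.2 cc [253.5 207.3]| pitch(y up) -0.0066 roll(x up) 0.0000 | p [ 0.5113 -0.2421  0.1684] yaw -11.12 f [ 0.5 -0.4 -7.7] tq [-0.12 -0.1   0.  ] w 0.0293 g 55.0
t 5.10 travel -51.2 lat 2.0 r 43.2 cc [254.5 207.3]| pitch(y up) -0.0053 roll(x up) 0.0000 | p [ 0.5117 -0.2423  0.1694] yaw -11.12 f [ 0.1 -0.3 -6.3] tq [-0.23 -0.23  0.03] w 0.0297 g 55.0
```

Call:
jog_arm:
  plan:
    - [0, 0, 0, 0, 0, -6, -1]
    - [0, 0, 0, 0, 0, -14, -1]
    - [0, 0, 0, 0, 0, -23, -1]
    - [0, 0, 0, 0, 0, -32, -1]
    - [0, 0, 0, 0, 0, -40, -1]

```text
time: 5.65
ee_pos: [0.5118, -0.2422, 0.2089]
eef_rot: [0.772, 0.635, -0.002, -0.002]
ft_force: [0.5, 0.5, -7.6]
width: 0.0293
grip_force: 55.0
```

```bash
python3 -c "
from h import *
obs();obs()"
```

```text
t 5.65 travel -33.1 lat 2.0 r 42.7 cc [277.5 207.3]| pitch(y up) -0.0059 roll(x up) -0.0000 | p [ 0.5118 -0.2422  0.2089] yaw -11.12 f [ 0.5  0.5 -7.6] tq [-0.11 -0.01  0.05] w 0.0293 g 55.0
t 5.70 travel -31.9 lat 2.0 r 42.5 cc [279.  207.3]| pitch(y up) -0.0044 roll(x up) -0.0000 | p [ 0.5122 -0.2425  0.2101] yaw -11.13 f [ 0.6  0.  -6.1] tq [-0.26 -0.1   0.03] w 0.0296 g 55.0
```

Call:
jog_arm:
  plan:
    - [-0.004, 0, 0, 0, 0, -4, -1]
    - [-0.008, 0, 0, 0, 0, -10, -1]
    - [-0.008, 0, 0, 0, 0, -18, -1]
    - [-0.008, 0, 0, 0, 0, -26, -1]
    - [-0.008, 0, 0, 0, 0, -32, -1]

```text
time: 6.25
ee_pos: [0.512, -0.2423, 0.2408]
eef_rot: [0.772, 0.635, 0.001, 0.001]
ft_force: [0.4, -0.3, -8.4]
width: 0.0297
grip_force: 55.0
```

```bash
python3 -c "
from h import *
obs();obs()"
```

```text
t 6.25 travel 12.5 lat 2.0 r 42.1 cc [335.5 207.3]| pitch(y up) 0.0021 roll(x up) -0.0001 | p [ 0.512  -0.2423  0.2408] yaw -11.12 f [ 0.4 -0.3 -8.4] tq [-0.17  0.08  0.02] w 0.0297 g 55.0
t 6.30 travel 14.9 lat 2.0 r 42.0 cc [338.5 207.3]| pitch(y up) 0.0033 roll(x up) -0.0001 | p [ 0.5123 -0.2424  0.2416] yaw -11.12 f [ 0.4 -0.4 -6.1] tq [-0.09  0.07 -0.04] w 0.0297 g 55.0
```

Call:
jog_arm:
  plan:
    - [-0.008, 0, 0, 0, 0, 0, -1]
    - [-0.01, 0, 0, 0, 0, 0, -1]
    - [-0.01, 0, 0, 0, 0, 0, -1]
    - [-0.006, 0, 0, 0, 0, 0, -1]

```text
time: 6.75
ee_pos: [0.5116, -0.2421, 0.2397]
eef_rot: [0.772, 0.635, 0.002, 0.003]
ft_force: [-0.0, 0.3, -7.5]
width: 0.03
grip_force: 55.0
```

```bash
python3 -c "
from h import *
obs('w3.png');obs()"
```

```text
t 6.75 travel 38.1 lat 2.0 r 41.7 cc [368.  207.3]| pitch(y up) 0.0070 roll(x up) 0.0001 | p [ 0.5116 -0.2421  0.2397] yaw -11.12 f [-0.   0.3 -7.5] tq [-0.07  0.2  -0.06] w 0.0300 g 55.0
t 6.80 travel 38.1 lat 2.0 r 42.2 cc [368.  207.3]| pitch(y up) 0.0065 roll(x up) 0.0000 | p [ 0.5117 -0.242   0.2397] yaw -11.10 f [ 0.4 -0.3 -8.1] tq [-0.07  0.17 -0.01] w 0.0296 g 55.0
```

View pics/w3.png

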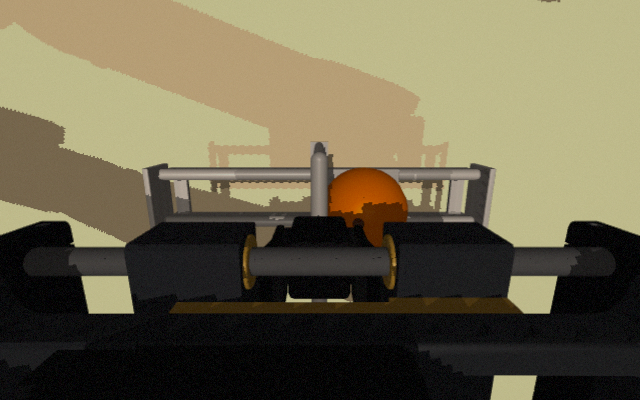

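Call:
jog_arm:
  plan:
    - [0, 0, 0, 0, 0, -6, -1]
    - [0, 0, 0, 0, 0, -14, -1]
    - [0, 0, 0, 0, 0, -24, -1]
    - [0, 0, 0, 0, 0, -34, -1]
    - [0, 0, 0, 0, 0, -42, -1]

```text
time: 7.35
ee_pos: [0.5117, -0.2422, 0.2833]
eef_rot: [0.772, 0.635, 0.003, 0.003]
ft_force: [-0.3, 0.2, -7.6]
width: 0.0296
grip_force: 55.0
```

```bash
cat > fix.py <<'E'
t=open('h.py').read()
t=t.replace("cc=(cnt[...,0].min()/2+cnt[...,0].max()/2,207.3)","l,q=cnt[...,0].min(),cnt[...,0].max(); cc=(q-43.3 if 306<l<334 else l+43.3 if 306<q<334 else (l+q)/2,207.3)")
open('h.py','w').write(t)
E
python3 fix.py; python3 -c "
from h import *
obs();obs()"
```

```text
t 7.35 travel 35.5 lat 2.0 r 42.3 cc [364.7 207.3]| pitch(y up) 0.0086 roll(x up) -0.0000 | p [ 0.5117 -0.2422  0.2833] yaw -11.12 f [-0.3  0.2 -7.6] tq [-0.07  0.18 -0.03] w 0.0296 g 55.0
t 7.40 travel 34.0 lat 2.0 r 41.5 cc [362.7 207.3]| pitch(y up) 0.0100 roll(x up) -0.0001 | p [ 0.5121 -0.2425  0.2843] yaw -11.12 f [ 0.6 -0.2 -6.1] tq [-0.12  0.22 -0.02] w 0.0294 g 55.0
```

Call:
jog_arm:
  plan:
    - [0, 0, 0, 0, 0, 0, -1]
    - [0, 0, 0, 0, 0, 0, -1]
    - [0, 0, 0, 0, 0, 0, -1]
    - [0.004, 0, 0, 0, 0, 0, -1]

```text
time: 7.85
ee_pos: [0.5114, -0.242, 0.2816]
eef_rot: [0.772, 0.635, 0.001, 0.001]
ft_force: [-1.0, -0.6, -7.7]
width: 0.0296
grip_force: 55.0
```

```bash
python3 -c "
from h import *
obs();obs()"
```

```text
t 7.85 travel 22.4 lat 2.0 r 42.5 cc [348.  207.3]| pitch(y up) 0.0029 roll(x up) 0.0000 | p [ 0.5114 -0.242   0.2816] yaw -11.12 f [-1.  -0.6 -7.7] tq [-0.12  0.16  0.04] w 0.0296 g 55.0
t 7.90 travel 19.6 lat 2.0 r 42.0 cc [344.5 207.3]| pitch(y up) 0.0025 roll(x up) 0.0000 | p [ 0.5114 -0.242   0.2816] yaw -11.11 f [-0.4 -0.5 -7. ] tq [-0.06  0.1   0.  ] w 0.0297 g 55.0
```

Call:
jog_arm:
  plan:
    - [0.007, 0, 0, 0, 0, 0, -1]
    - [0.007, 0, 0, 0, 0, 0, -1]
    - [0.007, 0, 0, 0, 0, 0, -1]
    - [0.007, 0, 0, 0, 0, 0, -1]

```text
time: 8.35
ee_pos: [0.5115, -0.2421, 0.2818]
eef_rot: [0.772, 0.635, -0.001, -0.001]
ft_force: [-0.8, 0.2, -7.3]
width: 0.0297
grip_force: 55.0
```

```bash
python3 -c "
from h import *
obs();obs()"
```

```text
t 8.35 travel 6.2 lat 2.0 r 41.7 cc [327.5 207.3]| pitch(y up) -0.0035 roll(x up) -0.0001 | p [ 0.5115 -0.2421  0.2818] yaw -11.12 f [-0.8  0.2 -7.3] tq [-0.09  0.07  0.01] w 0.0297 g 55.0
t 8.40 travel 4.7 lat 2.0 r 41.5 cc [325.5 207.3]| pitch(y up) -0.0035 roll(x up) -0.0000 | p [ 0.5115 -0.2421  0.2818] yaw -11.12 f [ 0.7  0.1 -8. ] tq [-0.12  0.11  0.04] w 0.0293 g 55.0
```

Call:
jog_arm:
  plan:
    - [0, 0, 0, 0, 0, 0, -1]
    - [0, 0, 0, 0, 0, 0, -1]
    - [0, 0, 0, 0, 0, 0, -1]
    - [-0.004, 0, 0, 0, 0, 0, -1]

```text
time: 8.85
ee_pos: [0.5116, -0.242, 0.2818]
eef_rot: [0.772, 0.635, 0.0, 0.0]
ft_force: [0.1, -0.3, -8.3]
width: 0.0295
grip_force: 55.0
```

```bash
python3 -c "
from h import *
obs();obs()"
```

```text
t 8.85 travel 1.9 lat 2.0 r 42.0 cc [322.  207.3]| pitch(y up) 0.0005 roll(x up) -0.0001 | p [ 0.5116 -0.242   0.2818] yaw -11.11 f [ 0.1 -0.3 -8.3] tq [-0.15  0.06  0.01] w 0.0295 g 55.0
t 8.90 travel 2.3 lat 2.0 r 41.8 cc [322.5 207.3]| pitch(y up) 0.0009 roll(x up) -0.0001 | p [ 0.5115 -0.2422  0.2818] yaw -11.12 f [ 0.3 -0.3 -7.3] tq [-0.17  0.05  0.04] w 0.0298 g 55.0
```

Centred and nearly at rest. Hold and watch.

Call:
jog_arm:
  plan:
    - [0, 0, 0, 0, 0, 0, -1]
    - [0, 0, 0, 0, 0, 0, -1]
    - [0, 0, 0, 0, 0, 0, -1]
    - [0, 0, 0, 0, 0, 0, -1]
    - [0, 0, 0, 0, 0, 0, -1]
    - [0, 0, 0, 0, 0, 0, -1]

```text
time: 9.55
ee_pos: [0.5115, -0.2421, 0.2818]
eef_rot: [0.772, 0.635, 0.0, 0.0]
ft_force: [0.1, 0.3, -8.0]
width: 0.0294
grip_force: 55.0
```

```bash
python3 -c "
from h import *
obs();obs()"
```

```text
t 9.55 travel 2.3 lat 2.0 r 41.6 cc [322.5 207.3]| pitch(y up) 0.0004 roll(x up) -0.0001 | p [ 0.5115 -0.2421  0.2818] yaw -11.12 f [ 0.1  0.3 -8. ] tq [-0.16  0.05  0.01] w 0.0294 g 55.0
t 9.60 travel 2.3 lat 2.0 r 41.5 cc [322.5 207.3]| pitch(y up) 0.0004 roll(x up) -0.0000 | p [ 0.5115 -0.2421  0.2818] yaw -11.12 f [ 0.2 -0.4 -7.7] tq [-0.1   0.09  0.04] w 0.0297 g 55.0
```

Call:
jog_arm:
  plan:
    - [0, 0, 0, 0, 0, 0, -1]
    - [0, 0, 0, 0, 0, 0, -1]
    - [0, 0, 0, 0, 0, 0, -1]
    - [0, 0, 0, 0, 0, 0, -1]
    - [0, 0, 0, 0, 0, 0, -1]
    - [0, 0, 0, 0, 0, 0, -1]
    - [0, 0, 0, 0, 0, 0, -1]
    - [0, 0, 0, 0, 0, 0, -1]
    - [0, 0, 0, 0, 0, 0, -1]
    - [0, 0, 0, 0, 0, 0, -1]
    - [0, 0, 0, 0, 0, 0, -1]
    - [0, 0, 0, 0, 0, 0, -1]

```text
time: 10.85
ee_pos: [0.5115, -0.2421, 0.2818]
eef_rot: [0.772, 0.635, 0.0, 0.0]
ft_force: [-0.1, 0.1, -7.4]
width: 0.0294
grip_force: 55.0
```

Call:
jog_arm:
  plan:
    - [0, 0, 0, 0, 0, 0, -1]
    - [0, 0, 0, 0, 0, 0, -1]
    - [0, 0, 0, 0, 0, 0, -1]
    - [0, 0, 0, 0, 0, 0, -1]
    - [0, 0, 0, 0, 0, 0, -1]
    - [0, 0, 0, 0, 0, 0, -1]
    - [0, 0, 0, 0, 0, 0, -1]
    - [0, 0, 0, 0, 0, 0, -1]
    - [0, 0, 0, 0, 0, 0, -1]
    - [0, 0, 0, 0, 0, 0, -1]
    - [0, 0, 0, 0, 0, 0, -1]
    - [0, 0, 0, 0, 0, 0, -1]

```text
time: 12.05
ee_pos: [0.5115, -0.242, 0.2818]
eef_rot: [0.772, 0.635, 0.0, 0.0]
ft_force: [-0.9, 0.1, -7.6]
width: 0.0294
grip_force: 55.0
```

```bash
python3 -c "
from h import *
obs()"
```

```text
t 12.05 travel 2.3 lat 2.0 r 41.6 cc [322.5 207.3]| pitch(y up) 0.0004 roll(x up) -0.0001 | p [ 0.5115 -0.242   0.2818] yaw -11.11 f [-0.9  0.1 -7.6] tq [-0.1   0.07  0.05] w 0.0294 g 55.0
```

Call:
jog_arm:
  plan:
    - [0, 0, 0, 0, 0, 0, -1]
    - [0, 0, 0, 0, 0, 0, -1]
    - [0, 0, 0, 0, 0, 0, -1]
    - [0, 0, 0, 0, 0, 0, -1]
    - [0, 0, 0, 0, 0, 0, -1]
    - [0, 0, 0, 0, 0, 0, -1]
    - [0, 0, 0, 0, 0, 0, -1]
    - [0, 0, 0, 0, 0, 0, -1]
    - [0, 0, 0, 0, 0, 0, -1]
    - [0, 0, 0, 0, 0, 0, -1]
    - [0, 0, 0, 0, 0, 0, -1]
    - [0, 0, 0, 0, 0, 0, -1]

```text
time: 13.3
ee_pos: [0.5115, -0.242, 0.2818]
eef_rot: [0.772, 0.635, 0.0, 0.0]
ft_force: [1.1, -0.9, -9.0]
width: 0.0298
grip_force: 55.0
```

Call:
jog_arm:
  plan:
    - [0, 0, 0, 0, 0, 0, -1]
    - [0, 0, 0, 0, 0, 0, -1]
    - [0, 0, 0, 0, 0, 0, -1]
    - [0, 0, 0, 0, 0, 0, -1]
    - [0, 0, 0, 0, 0, 0, -1]
    - [0, 0, 0, 0, 0, 0, -1]
    - [0, 0, 0, 0, 0, 0, -1]
    - [0, 0, 0, 0, 0, 0, -1]
    - [0, 0, 0, 0, 0, 0, -1]
    - [0, 0, 0, 0, 0, 0, -1]
    - [0, 0, 0, 0, 0, 0, -1]
    - [0, 0, 0, 0, 0, 0, -1]

```text
time: 14.5
ee_pos: [0.5115, -0.2421, 0.2818]
eef_rot: [0.772, 0.635, 0.0, 0.0]
ft_force: [-0.3, -0.2, -8.4]
width: 0.0297
grip_force: 55.0
```

```bash
python3 -c "
from h import *
s,c,p=obs()
R0=R.from_quat(s['eef_rot']).as_matrix()
d=np.array([.4875,.2495])-s['ee_pos'][:2]; print(d, 'perp yaw', np.degrees(np.arctan2(d[1],d[0]))-90, np.hypot(*d), s['joint_positions'].round(3))"
```

```text
t 14.50 travel 2.3 lat 2.0 r 41.5 cc [322.5 207.3]| pitch(y up) 0.0004 roll(x up) -0.0000 | p [ 0.5115 -0.2421  0.2818] yaw -11.12 f [-0.3 -0.2 -8.4] tq [-0.07  0.07 -0.09] w 0.0297 g 55.0
[-0.02400786  0.49157671] perp yaw 2.796017309246281 0.4921626179336193 [-0.326  0.217  0.81   1.596 -0.159  1.396  0.306]
```

Call:
jog_arm:
  plan:
    - [0, 0, -0.008, 0, 0, 0, -1]
    - [0, 0, -0.025, 0, 0, 0, -1]
    - [0, 0, -0.05, 0, 0, 0, -1]
    - [0, 0, -0.078, 0, 0, 0, -1]
    - [0, 0, -0.106, 0, 0, 0, -1]
    - [0, 0, -0.134, 0, 0, 0, -1]
    - [0, 0, -0.162, 0, 0, 0, -1]
    - [0, 0, -0.19, 0, 0, 0, -1]
    - [0, 0, -0.215, 0, 0, 0, -1]
    - [0, 0, -0.233, 0, 0, 0, -1]
    - [0, 0, -0.243, 0, 0, 0, -1]
    - [0, 0, -0.243, 0, 0, 0, -1]

```text
time: 15.75
ee_pos: [0.5115, -0.2421, 0.2818]
eef_rot: [0.689, 0.724, 0.0, 0.0]
ft_force: [0.2, 0.1, -7.8]
width: 0.0297
grip_force: 55.0
```

```bash
python3 -c "
from h import *
s,c,p=obs()"
```

```text
t 15.75 travel 2.3 lat 2.1 r 41.5 cc [322.5 207.3]| pitch(y up) 0.0004 roll(x up) -0.0001 | p [ 0.5115 -0.2421  0.2818] yaw 2.83 f [ 0.2  0.1 -7.8] tq [-0.05  0.11  0.03] w 0.0297 g 55.0
```

Unmoved. Now go sideways across the rails.

Call:
jog_arm:
  plan:
    - [0, 0, 0, 1, 0, 0, -1]
    - [0, 0, 0, 4, 0, 0, -1]
    - [0, 0, 0, 8, 0, 0, -1]
    - [0, 0, 0, 14, 0, 0, -1]
    - [0, 0, 0, 21, 0, 0, -1]
    - [0, 0, 0, 29, 0, 0, -1]
    - [0, 0, 0, 37, 0, 0, -1]
    - [0, 0, 0, 44, 0, 0, -1]
    - [0, 0, 0, 50, 0, 0, -1]
    - [0, 0, 0, 55, 0, 0, -1]
    - [0, 0, 0, 58, 0, 0, -1]
    - [0, 0, 0, 60, 0, 0, -1]

```text
time: 17.0
ee_pos: [0.5086, -0.182, 0.2818]
eef_rot: [0.69, 0.724, 0.0, 0.0]
ft_force: [0.8, -0.4, -8.2]
width: 0.0295
grip_force: 55.0
```

```bash
python3 -c "
from h import *
s,c,p=obs()"
```

```text
t 17.00 travel 2.7 lat 2.1 r 42.1 cc [323.  207.3]| pitch(y up) 0.0004 roll(x up) -0.0002 | p [ 0.5086 -0.182   0.2818] yaw 2.81 f [ 0.8 -0.4 -8.2] tq [-0.06  0.05  0.03] w 0.0295 g 55.0
```

Call:
jog_arm:
  plan:
    - [0, 0, 0, 2, 0, 0, -1]
    - [0, 0, 0, 6, 0, 0, -1]
    - [0, 0, 0, 13, 0, 0, -1]
    - [0, 0, 0, 23, 0, 0, -1]
    - [0, 0, 0, 36, 0, 0, -1]
    - [0, 0, 0, 50, 0, 0, -1]
    - [0, 0, 0, 64, 0, 0, -1]
    - [0, 0, 0, 77, 0, 0, -1]
    - [0, 0, 0, 87, 0, 0, -1]
    - [0, 0, 0, 94, 0, 0, -1]
    - [0, 0, 0, 98, 0, 0, -1]
    - [0, 0, 0, 100, 0, 0, -1]

```text
time: 18.25
ee_pos: [0.5037, -0.0821, 0.2818]
eef_rot: [0.69, 0.724, 0.0, 0.0]
ft_force: [-0.9, -0.5, -7.4]
width: 0.0298
grip_force: 55.0
```

```bash
python3 -c "
from h import *
s,c,p=obs()"
```

```text
t 18.25 travel 2.7 lat 2.1 r 42.3 cc [323.  207.3]| pitch(y up) 0.0005 roll(x up) -0.0002 | p [ 0.5037 -0.0821  0.2818] yaw 2.81 f [-0.9 -0.5 -7.4] tq [-0.11 -0.    0.02] w 0.0298 g 55.0
```

Call:
jog_arm:
  plan:
    - [0, 0, 0, 2, 0, 0, -1]
    - [0, 0, 0, 6, 0, 0, -1]
    - [0, 0, 0, 13, 0, 0, -1]
    - [0, 0, 0, 23, 0, 0, -1]
    - [0, 0, 0, 36, 0, 0, -1]
    - [0, 0, 0, 50, 0, 0, -1]
    - [0, 0, 0, 64, 0, 0, -1]
    - [0, 0, 0, 77, 0, 0, -1]
    - [0, 0, 0, 87, 0, 0, -1]
    - [0, 0, 0, 94, 0, 0, -1]
    - [0, 0, 0, 98, 0, 0, -1]
    - [0, 0, 0, 100, 0, 0, -1]

```text
time: 19.5
ee_pos: [0.4988, 0.0178, 0.2818]
eef_rot: [0.69, 0.724, 0.0, 0.0]
ft_force: [0.2, -1.0, -7.6]
width: 0.0295
grip_force: 55.0
```

```bash
python3 -c "
from h import *
s,c,p=obs()"
```

```text
t 19.50 travel 2.7 lat 2.1 r 42.8 cc [323.  207.3]| pitch(y up) 0.0004 roll(x up) -0.0002 | p [0.4988 0.0178 0.2818] yaw 2.81 f [ 0.2 -1.  -7.6] tq [-0.1   0.05  0.01] w 0.0295 g 55.0
```

Call:
jog_arm:
  plan:
    - [0, 0, 0, 2, 0, 0, -1]
    - [0, 0, 0, 6, 0, 0, -1]
    - [0, 0, 0, 13, 0, 0, -1]
    - [0, 0, 0, 23, 0, 0, -1]
    - [0, 0, 0, 36, 0, 0, -1]
    - [0, 0, 0, 50, 0, 0, -1]
    - [0, 0, 0, 64, 0, 0, -1]
    - [0, 0, 0, 77, 0, 0, -1]
    - [0, 0, 0, 87, 0, 0, -1]
    - [0, 0, 0, 94, 0, 0, -1]
    - [0, 0, 0, 98, 0, 0, -1]
    - [0, 0, 0, 100, 0, 0, -1]

```text
time: 20.75
ee_pos: [0.4939, 0.1176, 0.2818]
eef_rot: [0.69, 0.724, 0.0, 0.0]
ft_force: [0.9, -0.2, -7.9]
width: 0.0295
grip_force: 55.0
```

```bash
python3 -c "
from h import *
s,c,p=obs()"
```

```text
t 20.75 travel 3.1 lat 2.1 r 41.6 cc [323.5 207.3]| pitch(y up) 0.0004 roll(x up) -0.0003 | p [0.4939 0.1176 0.2818] yaw 2.80 f [ 0.9 -0.2 -7.9] tq [-0.1   0.07  0.02] w 0.0295 g 55.0
```

Call:
jog_arm:
  plan:
    - [0, 0, 0, 2, 0, 0, -1]
    - [0, 0, 0, 6, 0, 0, -1]
    - [0, 0, 0, 14, 0, 0, -1]
    - [0, 0, 0, 26, 0, 0, -1]
    - [0, 0, 0, 42, 0, 0, -1]
    - [0, 0, 0, 60, 0, 0, -1]
    - [0, 0, 0, 80, 0, 0, -1]
    - [0, 0, 0, 98, 0, 0, -1]
    - [0, 0, 0, 113, 0, 0, -1]
    - [0, 0, 0, 124, 0, 0, -1]
    - [0, 0, 0, 130, 0, 0, -1]
    - [0, 0, 0, 132, 0, 0, -1]

```text
time: 22.0
ee_pos: [0.4874, 0.2498, 0.2817]
eef_rot: [0.689, 0.724, -0.0, 0.0]
ft_force: [1.2, 0.3, -7.8]
width: 0.03
grip_force: 55.0
```

Run:
```python
from h import *
s,c,p=obs('w4.png')
P=cloud(c,s); Z=P[...,2]; m=(abs(Z-.09)<.008)&(abs(P[...,0]-.49)<.15)&(abs(P[...,1]-.25)<.15)
q=P[m]; print(len(q),np.median(q[:,2]),cv2.minAreaRect(q[:,:2].astype(np.float32)),q.min(0),q.max(0))
```

```text
t 22.00 travel 3.5 lat 2.1 r 42.0 cc [324.  207.3]| pitch(y up) 0.0003 roll(x up) -0.0004 | p [0.4874 0.2498 0.2817] yaw 2.83 f [ 1.2  0.3 -7.8] tq [-0.12  0.04  0.02] w 0.0300 g 55.0
12005 0.09094668334682537 ((0.49457281827926636, 0.28769156336784363), (0.23586612939834595, 0.16059771180152893), 77.04496765136719) [0.39540409 0.18162907 0.08201933] [0.58074698 0.3999592  0.09363378]
```

View pics/w4.png

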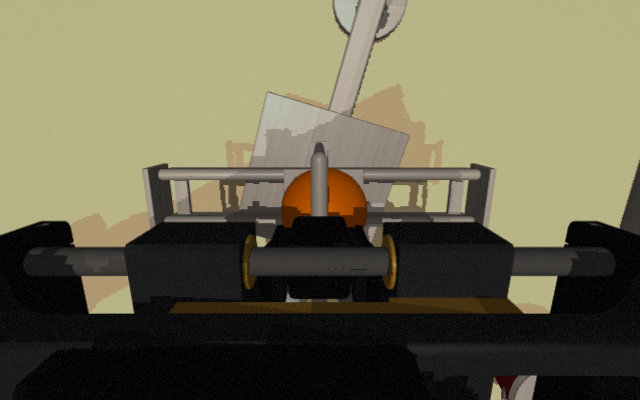

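Wrist view: orange central under the bail (u≈324); the plate's far corners are at (267,93) and (409,135).

Run:
```python
from h import *
s,c,p=obs()
q=plane(c,[(267,93),(409,135)],.09,s)[:,:2]; print(q, 'exp (.428,.346),(.584,.309)')
e=q[1]-q[0]; print(np.linalg.norm(e)); e/=np.linalg.norm(e); print('centre',q.mean(0)-.08*np.array([-e[1],e[0]]))
```

```text
t 22.05 travel 3.5 lat 2.1 r 42.0 cc [324.  207.3]| pitch(y up) 0.0004 roll(x up) -0.0004 | p [0.4875 0.2495 0.2817] yaw 2.81 f [-0.9  0.5 -8.2] tq [-0.01  0.03  0.  ] w 0.0294 g 55.0
[[0.42795005 0.3435119 ]
 [0.58171079 0.30788682]] exp (.428,.346),(.584,.309)
0.1578338141610528
centre [0.48677342 0.24776384]
```

Call:
jog_arm:
  plan:
    - [0, 0, 0, 0, 0, 1, -1]
    - [0, 0, 0, 0, 0, 4, -1]
    - [0, 0, 0, 0, 0, 9, -1]
    - [0, 0, 0, 0, 0, 15, -1]
    - [0, 0, 0, 0, 0, 21, -1]
    - [0, 0, 0, 0, 0, 27, -1]
    - [0, 0, 0, 0, 0, 33, -1]
    - [0, 0, 0, 0, 0, 38, -1]
    - [0, 0, 0, 0, 0, 41, -1]
    - [0, 0, 0, 0, 0, 43, -1]
    - [0, 0, 0, 0, 0, 44, -1]
    - [0, 0, 0, 0, 0, 44, -1]

```text
time: 23.3
ee_pos: [0.4875, 0.2494, 0.2378]
eef_rot: [0.69, 0.724, 0.0, 0.0]
ft_force: [0.8, 0.6, -7.5]
width: 0.0292
grip_force: 55.0
```

```bash
python3 -c "
from h import *
s,c,p=obs()"
```

```text
t 23.30 travel 4.3 lat 2.1 r 42.0 cc [325.  207.3]| pitch(y up) 0.0005 roll(x up) -0.0001 | p [0.4875 0.2494 0.2378] yaw 2.81 f [ 0.8  0.6 -7.5] tq [-0.06  0.05 -0.01] w 0.0292 g 55.0
```

Call:
jog_arm:
  plan:
    - [0, 0, 0, 0, 0, 0.5, -1]
    - [0, 0, 0, 0, 0, 1, -1]
    - [0, 0, 0, 0, 0, 1.5, -1]
    - [0, 0, 0, 0, 0, 2, -1]
    - [0, 0, 0, 0, 0, 2.5, -1]
    - [0, 0, 0, 0, 0, 3, -1]
    - [0, 0, 0, 0, 0, 3, -1]

```text
time: 24.05
ee_pos: [0.4874, 0.2493, 0.2347]
eef_rot: [0.69, 0.724, 0.0, 0.0]
ft_force: [-0.5, -0.8, -8.2]
width: 0.0296
grip_force: 55.0
```

```bash
python3 -c "
from h import *
s,c,p=obs()"
```

```text
t 24.05 travel 4.3 lat 2.1 r 42.0 cc [325.  207.3]| pitch(y up) 0.0003 roll(x up) -0.0002 | p [0.4874 0.2493 0.2347] yaw 2.81 f [-0.5 -0.8 -8.2] tq [-0.12  0.03  0.02] w 0.0296 g 55.0
```

Call:
jog_arm:
  plan:
    - [0, 0, 0, 0, 0, 0.3, -1]
    - [0, 0, 0, 0, 0, 0.6, -1]
    - [0, 0, 0, 0, 0, 0.9, -1]
    - [0, 0, 0, 0, 0, 1.2, -1]
    - [0, 0, 0, 0, 0, 1.2, -1]

```text
time: 24.6
ee_pos: [0.4874, 0.2493, 0.2338]
eef_rot: [0.69, 0.724, 0.0, 0.0]
ft_force: [-1.8, -1.0, -3.6]
width: 0.0295
grip_force: 55.0
```

```bash
python3 -c "
from h import *
s,c,p=obs()"
```

```text
t 24.60 travel 4.3 lat 2.1 r 42.0 cc [325.  207.3]| pitch(y up) 0.0005 roll(x up) 0.0001 | p [0.4874 0.2493 0.2338] yaw 2.81 f [-1.8 -1.  -3.6] tq [-0.26  0.4   0.  ] w 0.0295 g 55.0
```

Call:
jog_arm:
  plan:
    - [0, 0, 0, 0, 0, 0.3, -1]
    - [0, 0, 0, 0, 0, 0.5, -1]
    - [0, 0, 0, 0, 0, 0.5, -1]
    - [0, 0, 0, 0, 0, 0.5, -1]
  squeeze: 25

```text
time: 25.05
ee_pos: [0.4874, 0.2494, 0.2338]
eef_rot: [0.69, 0.724, 0.0, 0.0]
ft_force: [-4.6, -2.0, 3.1]
width: 0.0299
grip_force: 25.0
```

Call:
jog_arm:
  plan:
    - [0, 0, 0, 0, 0, 0, -1]
    - [0, 0, 0, 0, 0, 0, -1]
    - [0, 0, 0, 0, 0, 0, -1]
  squeeze: 4

```text
time: 25.35
ee_pos: [0.4874, 0.2494, 0.2338]
eef_rot: [0.69, 0.724, 0.0, 0.0]
ft_force: [-4.9, -2.4, 3.3]
width: 0.0301
grip_force: 4.0
```

```bash
python3 -c "
from h import *
s,c,p=obs()"
```

```text
t 25.35 travel 4.3 lat 2.1 r 42.0 cc [325.  207.3]| pitch(y up) 0.0007 roll(x up) 0.0004 | p [0.4874 0.2494 0.2338] yaw 2.81 f [-4.9 -2.4  3.3] tq [-0.56  1.1   0.02] w 0.0301 g 4.0
```

Call:
jog_arm:
  plan:
    - [0, 0, 0, 0, 0, -0.4, -0.4]
    - [0, 0, 0, 0, 0, -0.4, -0.28]
    - [0, 0, 0, 0, 0, -0.4, -0.22]
    - [0, 0, 0, 0, 0, -0.4, -0.1]
    - [0, 0, 0, 0, 0, -0.4, 0.1]
    - [0, 0, 0, 0, 0, -0.4, 0.4]
    - [0, 0, 0, 0, 0, -0.4, 0.7]
    - [0, 0, 0, 0, 0, -0.4, 0.7]
    - [0, 0, 0, 0, 0, -0.4, 0.7]

```text
time: 26.3
ee_pos: [0.4875, 0.2493, 0.2335]
eef_rot: [0.69, 0.724, 0.0, 0.0]
ft_force: [0.2, -0.2, -0.7]
width: 0.0696
grip_force: 0.0
```

```bash
python3 -c "
from h import *
s,c,p=obs()"
```

```text
t 26.30 travel 4.3 lat 2.1 r 43.1 cc [325.  207.3]| pitch(y up) 0.0004 roll(x up) -0.0001 | p [0.4875 0.2493 0.2335] yaw 2.81 f [ 0.2 -0.2 -0.7] tq [-0.08  0.06  0.02] w 0.0696 g 0.0
```

Released with the slide still. Rise straight up.

Call:
jog_arm:
  plan:
    - [0, 0, 0, 0, 0, -3, 0.7]
    - [0, 0, 0, 0, 0, -10, 0.7]
    - [0, 0, 0, 0, 0, -22, 0.7]
    - [0, 0, 0, 0, 0, -40, 0.7]
    - [0, 0, 0, 0, 0, -60, 0.7]
    - [0, 0, 0, 0, 0, -80, 0.7]
    - [0, 0, 0, 0, 0, -95, 0.7]
    - [0, 0, 0, 0, 0, -100, 0.7]
    - [0, 0, 0, 0, 0, -100, 0.7]
    - [0, 0, 0, 0, 0, -100, 0.7]

```text
time: 27.35
ee_pos: [0.4872, 0.2493, 0.333]
eef_rot: [0.69, 0.724, -0.0, 0.0]
ft_force: [-0.3, 0.3, 0.8]
width: 0.074
grip_force: 0.0
```

```bash
python3 - <<'E'
from h import *
s=status.read_state(); print(s['time'],s['ee_pos'],s['ft_force'])
for n in ('wrist','side'):
    c=camera(n); save(c,n+'9.png')
    hsv=cv2.cvtColor(c['image'],cv2.COLOR_RGB2HSV); P=cloud(c,s)
    m=((hsv[...,0]<15)&(hsv[...,1]>180)&(hsv[...,2]>80)&(P[...,2]>.1)&(P[...,2]<.2)&(P[...,0]<.62)&(P[...,1]>.15)).astype(np.uint8)
    cnt=np.concatenate([k for k in cv2.findContours(m,0,1)[0] if cv2.contourArea(k)>10]); cc,r=cv2.minEnclosingCircle(cnt); print(n,cc,r,plane(c,cc,.147,s))
E
cd pics; python3 -c "
import cv2,numpy as np
a=cv2.imread('wrist9.png');b=cv2.imread('side9.png');cv2.imwrite('f.png',cv2.resize(np.vstack([a,b]),(480,600)))"
```

```text
27.35 [0.48721858 0.24925583 0.33296825] [-0.3025231   0.31421014  0.76674881]
wrist (323.5639953613281, 184.66891479492188) 30.335277557373047 [[0.49175764 0.24958031 0.147     ]]
side (335.1875, 254.0) 16.310684204101562 [[0.49482559 0.24848672 0.147     ]]
```

View pics/f.png

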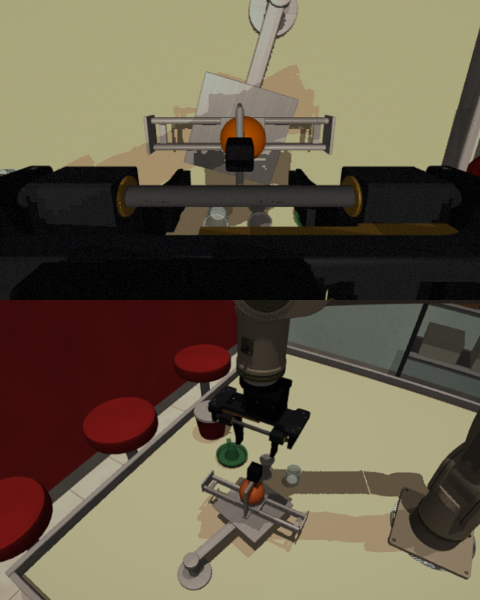

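The rack stands on the plate's middle with the orange centred at (324,185) in the wrist view. The glassware, measure and bucket look undisturbed and the gripper is clear.

```bash
python3 -c "
from bench import order
print(order.close_job())"
```

```text
the job is handed in; nothing more can be done
None
```

The job is handed in at about 27 s: the slide was held about 2 mm from the middle for over 5 s with the rack 14 cm up, the rack was then set on the middle of the shelf plate and released with the orange still about 4 mm from the middle, it never reached an end stop, and no bystander was touched.

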